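# Feel out the latched function key and release it

## Robot

A 7-joint arm with a two-finger parallel gripper is mounted at the origin on the work surface. World frame = base frame: x ahead of the robot, y to its left, z up, the work surface at z = 0. Lengths are in mm, angles in rad, forces in N, time in s.
With the tool pointing down it reaches from about 425 to 975 mm from the base axis. Payload 16.7 kg.
Tool frame: the origin (TCP) lies between the finger pads; the fingertips stand 8 mm ahead of it and the grasp point (between the pads) lies 11 mm behind it (robot.tips_ahead is the distance from the TCP to the fingertips, in mm); x points along the fingers, z is the direction in which the jaws open and shut, and the axes are right-handed (so a half turn about x gives the same grasp; the last joint's range is limited). The gripper opens to 85 mm and grips with 20 to 120 N. Pads are 22 mm wide; open, the fingers measure 114 mm over their backs; the gripper's body (76 mm by 85 mm) begins 54 mm behind the grasp point. The pads swing forward as they close: fully open they stand 13 mm farther back than shut.
Start: joints at [1.145, 0.426, 0.074, 1.606, -0.034, 1.111, -0.067], TCP at [184.432, -649.278, 239.302] pointing down, gripper open.
Joint ranges: [-2.85, 2.85], [-0.5, 2.14], [-1.23, 1.37], [0.21, 2.46], [-1.02, 4.16], [0.16, 2.05], [-2.73, 2.73]. Speed limits (rad/s): [1.89, 1.89, 2.39, 2.39, 3.01, 3.01, 3.01].

## Interface

Orientations are given as a 3x3 rotation matrix whose columns are the frame's x, y, z axes.
In Python, from bench import robot gives the robot as it stands. The module is installed in compiled form; this text tells all that it offers.
- The arm moves only by the tool move_arm, never from a script. Its argument "motion" is a list of rows, each a list of 3 entries, a list of its own where there are three numbers: the shift along the tool's x, y, z in mm, then the turn about the tool's x in rad, then the opening, from 0 (shut) to 1 (fully open). A call has 1 to 8 rows; each row is the pose to reach, as a shift and turn from the pose commanded when the call began, along the tool's axes at that moment; what a row does not reach only later rows make up. A row lasts 1/12 s, in which the tool goes at most 41.7 mm and 7.16 degrees, less where a joint would pass 70% of its speed; a pose out of reach is approached as far as the arm can. A call with a gripper value outside its range is refused whole. The fingers move at their own pace and stop on an object; the grip force is fixed at half the most. Time passes only in rows, so rows that repeat a pose let the fingers close. It gives the time, the measured TCP pose, the force and the opening at its end, in the units of the state.
- robot.get_obs(): the state, without advancing time (a new reading comes with each control period).
- robot.get_image(name): name is "scene" or "side" or "wrist"; returns a dict with "img" (384x512x3 uint8, blue, green, red), "depth" (384x512 float32, mm along the optical axis (not along the pixel's ray), 0 where there is no reading), "intrinsics" (3x3 intrinsics, pixels), "pose" (4x4, takes a point from camera to world coordinates); the wrist camera has in their place "T_tool_cam" (4x4, takes a point from camera to tool coordinates, whose origin is the TCP and whose axes are the tool frame's). Camera axes: x right, y down, z forward; pixel columns grow to the right and rows downward; lengths in mm; the calibration is good to about 2 mm. A picture is of the moment at which its call begins: read the wrist's pose just before it.
- robot.finish_job(): hands the job in, once; it reports no verdict.
The state is a dict: "clock": time; "joints": joint angles; "qd": joint speeds; "joint_efforts": joint torques, N m; "position": TCP position; "eef_rot": TCP orientation; "ft_force": force on the tool from outside, world axes, zero at the start; "wrist_torque": the same for the moment, N m; "gripper_width": finger opening in mm.
Only numpy, scipy, OpenCV 4.12 (cv2) and the standard library are available. Lean on these libraries where they do the work, as an engineer would, in place of code of your own. Each camera call takes 0.05 s, during which the arm holds its last target. There are 200 camera calls.

## Task

The rind-brushing machine can only be started with all four square function keys on its control box up, and one of them has been left latched in. Feel along the row with the fingertips, tapping every key lightly in turn, from the key beside the rotary switch to the far end, without yet latching or releasing any. Then press the latched key fully home and let go so that it releases and comes up, leaving the other three keys up and the things lying about where they are.

Things in the scene. Friction and masses are not known exactly. Their poses are not given: they have to be found in the camera images.
- console: flat stainless control box of the rind-brushing machine, 160 x 340 mm, 70 mm high, fixed, level on the table. Origin: centre of its underside; +x points away from the operator, +y along the key row towards the rotary switch, z up. In this frame the four keys stand at x -30 mm and y +55, +7, -41 and -89 mm on its level top face
- rotary (a point): middle of the top of the black rotary switch (46 mm across, 32 mm high) on the box's top face, 65 mm past the first key, at x -30, y +120 mm of the box. At the row's other end, at y -140 mm, is a small pilot lamp, 14 mm high
- key_a: one of the four identical keys. Spring: an up key starts to move at 2 N, the latched one at 3.1 N; about 5.5 N takes either to the end of the stroke, 8 mm below up. Pushed less than 6.5 mm below up and let go, a key stays as it was; past 7.5 mm, an up key latches and a latched key comes up. Origin: 12 mm below the top of its cap, moving with it; axes as the box's
- key_a_top (a point): centre of the flat top of key_a: square grey cap 30 x 30 mm, 18 mm clear of the next cap. Which place in the row key_a has differs from run to run. An up key's top is 12 mm above the box's top face (82 mm above the table); the latched one's is 3.2 mm lower
- key_b: one of the four identical keys. Spring: an up key starts to move at 2 N, the latched one at 3.1 N; about 5.5 N takes either to the end of the stroke, 8 mm below up. Pushed less than 6.5 mm below up and let go, a key stays as it was; past 7.5 mm, an up key latches and a latched key comes up. Origin: 12 mm below the top of its cap, moving with it; axes as the box's
- key_b_top (a point): centre of the flat top of key_b: square grey cap 30 x 30 mm, 18 mm clear of the next cap. Which place in the row key_b has differs from run to run. An up key's top is 12 mm above the box's top face (82 mm above the table); the latched one's is 3.2 mm lower
- key_c: one of the four identical keys. Spring: an up key starts to move at 2 N, the latched one at 3.1 N; about 5.5 N takes either to the end of the stroke, 8 mm below up. Pushed less than 6.5 mm below up and let go, a key stays as it was; past 7.5 mm, an up key latches and a latched key comes up. Origin: 12 mm below the top of its cap, moving with it; axes as the box's
- key_c_top (a point): centre of the flat top of key_c: square grey cap 30 x 30 mm, 18 mm clear of the next cap. Which place in the row key_c has differs from run to run. An up key's top is 12 mm above the box's top face (82 mm above the table); the latched one's is 3.2 mm lower
- key_d: one of the four identical keys. Spring: an up key starts to move at 2 N, the latched one at 3.1 N; about 5.5 N takes either to the end of the stroke, 8 mm below up. Pushed less than 6.5 mm below up and let go, a key stays as it was; past 7.5 mm, an up key latches and a latched key comes up. Origin: 12 mm below the top of its cap, moving with it; axes as the box's
- key_d_top (a point): centre of the flat top of key_d: square grey cap 30 x 30 mm, 18 mm clear of the next cap. Which place in the row key_d has differs from run to run. An up key's top is 12 mm above the box's top face (82 mm above the table); the latched one's is 3.2 mm lower
- cheese_a: yellow small cheese wheel, 104 mm across, 52 mm high, lying flat beside the rotary-switch end of the box; loose, not part of the work (origin under its centre)
- cheese_b: pale small cheese wheel, 90 mm across, 46 mm high, on the table in front of the box; loose, not part of the work (origin under its centre)
- jar: clear round jar with a white cap, 72 mm across, 85 mm high, standing beside the pilot-lamp end of the box; loose, not part of the work (origin under its centre)
- trier: cheese trier lying on the box behind the keys: wooden cross handle 70 mm long and 16 mm thick (origin under its middle), steel blade 125 mm long along its own +y; loose, not part of the work
- stamp: wooden hand stamp, foot 30 x 42 mm, 53 mm high, standing on the box behind the rotary switch; loose, not part of the work (origin under its centre)
- brush: wooden hand brush, 212 mm long, 40 mm high, lying on its bristles on the table; loose, not part of the work (origin under its centre)
- beaker: steel beaker, 72 mm across, 85 mm high, standing on the table; loose, not part of the work (origin under its centre)

How it is judged:
By the outcome, as a careful person would: the job done as asked, in the order asked, and still so for the second after the job is handed in, with the robot touching nothing.
It also fails if it takes over 51 s, if anything falls off the work surface, if the arm or the gripper's body presses on something with over 40 N, if the wrist force passes 120 N, or if a joint passes its speed limit or range.

## Working session

There is one attempt and no reset: what is moved stays moved. The work goes in short steps, Python scripts to look and compute and a tool call to move; the robot and the scene stay as the last step left them, time stands still between calls to the robot, and variables do not carry over. Pictures are saved under pics/ and viewed, about 8 in all and at most 12, crops included, and the job is handed in when it is done.

Besides the shell and the picture viewer there is one more tool, called after "Emit:" as name(argument=value, ...), one argument or row to a line, values as JSON. move_arm: Moves the arm, as the interface text tells. Its arguments: {"type":"object","properties":{"motion":{"type":"array","items":{"type":"array"}}},"required":["motion"]}

```bash
mkdir -p pics; python3 - <<'E'
from bench import robot
import cv2,numpy as np,pickle
o=robot.get_obs();print(o)
for n in("scene","side","wrist"):
    d=robot.get_image(n);pickle.dump(d,open(n+".pkl","wb"));cv2.imwrite(f"pics/{n}0.png",d["img"])
    print(n,d["intrinsics"],d.get("pose",d.get("T_tool_cam")))
a=[pickle.load(open(n+".pkl","rb"))["img"] for n in("scene","side")]
E
```

```text
{'clock': 0.0, 'joints': array([ 1.14452102,  0.42672624,  0.07381112,  1.60660516, -0.03412705,
        1.11080662, -0.06710384]), 'qd': array([ 5.82984089e-05, -2.78249205e-03,  4.05281430e-04,  2.08550089e-05,
       -7.54153878e-04,  1.09419875e-03,  1.00062982e-03]), 'joint_efforts': array([-3.74240981e-04, -9.49831295e+01,  3.76051068e+00, -4.63519764e+01,
        1.91683508e-02,  1.00046239e-02,  5.30989439e-05]), 'position': array([ 184.34235641, -648.92432463,  238.61405697]), 'eef_rot': array([[-4.03689893e-04,  9.61944667e-01,  2.73244020e-01],
       [ 1.22277994e-03,  2.73244313e-01, -9.61943892e-01],
       [-9.99999171e-01, -5.42097216e-05, -1.28655261e-03]]), 'ft_force': array([ 0.7667553 ,  0.20971461, -0.30244934]), 'wrist_torque': array([ 0.0371337 , -0.01424223,  0.00448188]), 'gripper_width': 84.97169209018001}
scene [[439.34833854   0.         251.82216159]
 [  0.         439.34833854 190.55170731]
 [  0.           0.           1.        ]] [[ 8.25717587e-01  4.35587671e-01 -3.58404586e-01  1.04409228e+03]
 [ 5.63856609e-01 -6.55394483e-01  5.02517459e-01 -7.288
[... 248 characters left out ...]
    0.           1.        ]] [[-8.62740004e-01 -3.56003317e-01  3.59084006e-01  1.95721845e+02]
 [-5.05282455e-01  5.79986552e-01 -6.38987669e-01  6.18556741e+02]
 [ 1.92178353e-02 -7.32719072e-01 -6.80259830e-01  7.68403943e+02]
 [ 0.00000000e+00  0.00000000e+00  0.00000000e+00  1.00000000e+00]]
wrist [[334.48380098   0.         252.19225915]
 [  0.         334.48380098 195.37255443]
 [  0.           0.           1.        ]] [[ 1.94179670e-04 -3.06815322e-01  9.51769048e-01 -1.34112753e+02]
 [-9.14147569e-04 -9.51768722e-01 -3.06815031e-01  7.81081073e+01]
 [ 9.99999563e-01 -8.10480120e-04 -4.65288617e-04  1.72719804e+00]
 [ 0.00000000e+00  0.00000000e+00  0.00000000e+00  1.00000000e+00]]
```

View pics/scene0.png

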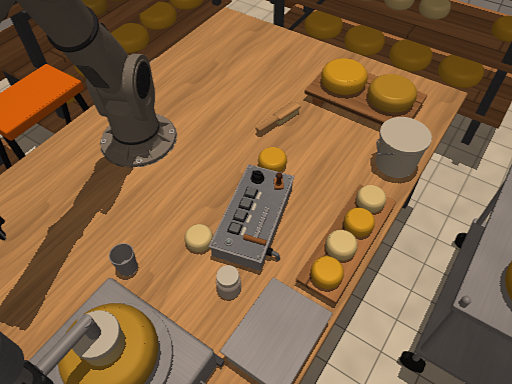

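View pics/side0.png

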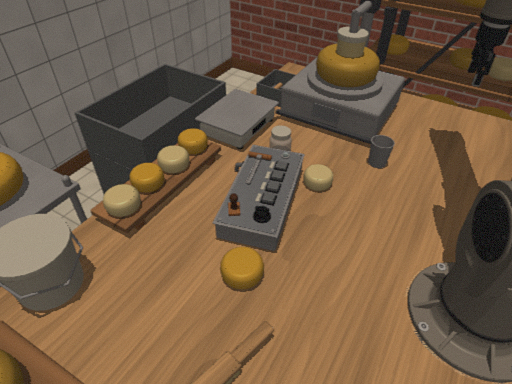

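The scene view shows the box at about (253,215), with the rotary switch at (257,177) and the lamp at (228,241). The side view shows the keys at about (280,165) to (266,200). I'll enlarge both.

```bash
python3 - <<'E'
import cv2,numpy as np,pickle
a=pickle.load(open("scene.pkl","rb"))["img"][155:285,195:310];b=pickle.load(open("side.pkl","rb"))["img"][140:255,210:310]
f=lambda i:cv2.resize(i,None,fx=4,fy=4,interpolation=cv2.INTER_CUBIC)
a,b=f(a),f(b);b=np.vstack([b,np.zeros((a.shape[0]-b.shape[0],b.shape[1],3),np.uint8)])[:,:340+60]
o=np.hstack([a,b]);print(o.shape);cv2.imwrite("pics/crop1.png",o[:, :860])
E
```

```text
(520, 860, 3)
```

View pics/crop1.png

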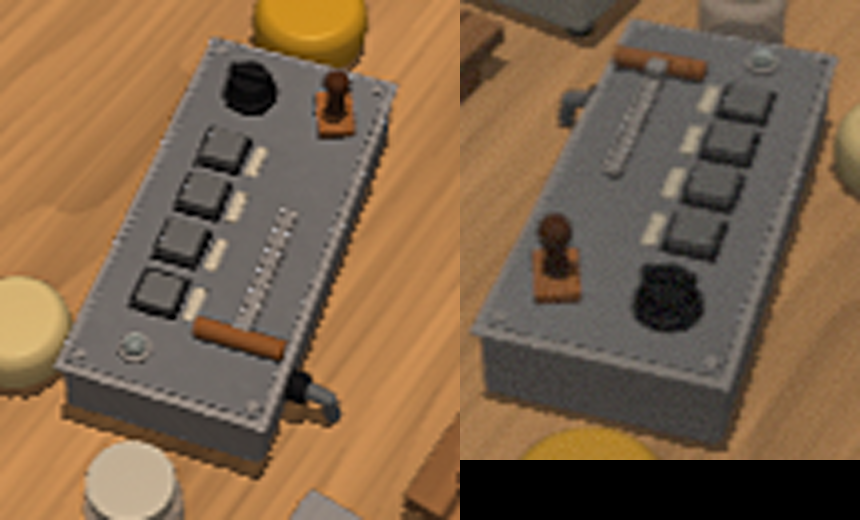

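```bash
cat > h.py <<'E'
import numpy as np,cv2,pickle
def ray(d,u,v,z):
    K,P=d["intrinsics"],d["pose"];r=P[:3,:3]@np.linalg.solve(K,[u,v,1]);o=P[:3,3]
    return (o+r*(z-o[2])/r[2])[:2]
def fit(L,W):
    L,W=np.array(L,float),np.array(W,float);a,b=L-L.mean(0),W-W.mean(0)
    th=np.arctan2((a[:,0]*b[:,1]-a[:,1]*b[:,0]).sum(),(a*b).sum())
    R=np.array([[np.cos(th),-np.sin(th)],[np.sin(th),np.cos(th)]]);t=W.mean(0)-R@L.mean(0)
    return th,t,W-(L@R.T+t)
E
python3 - <<'E'
from h import *
C=[(-80,170),(80,170),(80,-170),(-80,-170)];Kk=[(-30,55),(-30,7),(-30,-41),(-30,-89)]
s=pickle.load(open("scene.pkl","rb"));e=pickle.load(open("side.pkl","rb"))
W1=[ray(s,195+x/4,155+y/4,70) for x,y in[(215,42),(395,85),(265,430),(65,368)]]+[ray(s,195+x/4,155+y/4,82) for x,y in[(226,148),(205,193),(183,241),(161,291)]]
W2=[ray(e,210+(x-460)/4,140+y/4,70) for x,y in[(722,388),(480,335),(632,22),(833,60)]]+[ray(e,210+(x-460)/4,140+y/4,82) for x,y in[(695,232),(712,184),(730,140),(748,101)]]
for W in(W1,W2,None):
    L=C+Kk
    if W is None: L=L*2;W=W1+W2
    th,t,r=fit(L,W);print(th,t);print(r.round(1).tolist())
R=np.array([[np.cos(th),-np.sin(th)],[np.sin(th),np.cos(th)]])
for k in Kk: print((R@k+t).round(1))
# depth height of keys
for d,n in((s,"s"),(e,"e")):
    h,w=d["depth"].shape;v,u=np.mgrid[:h,:w];z=d["depth"]
    p=np.stack([u*z,v*z,z],-1)@np.linalg.inv(d["intrinsics"]).T@d["pose"][:3,:3].T+d["pose"][:3,3]
    q=(p[...,:2]-t)@R
    top=lambda x,y,s:p[...,2][(abs(q[...,0]-x)<s)&(abs(q[...,1]-y)<s)&(z>0)]
    print(n,[(len(a:=top(x,y,9)),round(float(np.median(a)),1)) for x,y in Kk],np.median(top(30,60,10)),np.median(top(-60,0,10)))
E
```

```text
0.265132550916577 [584.8598396  -72.54133994]
[[1.9, -1.6], [-1.3, -0.1], [-1.8, -0.2], [1.9, 2.6], [0.9, -0.1], [-0.2, 0.3], [-0.7, -0.4], [-0.7, -0.6]]
0.2584489086130744 [575.32103017 -63.40896402]
[[3.3, -0.6], [-3.5, -1.5], [-0.2, -0.6], [0.8, 1.8], [0.1, 0.0], [1.1, -0.2], [0.5, -0.3], [-2.0, 1.4]]
0.26179222764203125 [580.09048539 -67.97506605]
[[6.1, -6.5], [2.9, -4.6], [3.4, -4.4], [7.3, -2.1], [5.5, -4.8], [4.6, -4.4], [4.2, -5.0], [4.4, -5.1], [-1.0, 4.3], [-7.7, 3.0], [-5.5, 3.6], [-4.6, 6.5], [-4.5, 4.8], [-3.6, 4.5], [-4.4, 4.3], [-7.1, 6.0]]
[536.9 -22.6]
[549.3 -69. ]
[ 561.7 -115.3]
[ 574.1 -161.7]
s [(21, 80.5), (25, 81.5), (26, 80.2), (28, 76.9)] 70.29619282112799 69.83902350078597
e [(34, 82.8), (30, 82.6), (24, 82.4), (25, 79.3)] 70.85276295080075 70.48484811959855
```

```bash
python3 - <<'E'
from h import *
A=np.array([184,-649.]);B=np.array([549,-69.]);u=(B-A)/np.linalg.norm(B-A);n=np.array([-u[1],u[0]])
for nm in("scene","side"):
    d=pickle.load(open(nm+".pkl","rb"));K=d["intrinsics"]
    h,w=d["depth"].shape;v,U=np.mgrid[:h,:w];z=d["depth"]
    p=np.stack([U*z,v*z,z],-1)@np.linalg.inv(K).T@d["pose"][:3,:3].T+d["pose"][:3,3]
    q=p[...,:2]-A;s=q@u;l=q@n
    print(nm,[(a,round(float(p[...,2][m].max())) if (m:=(z>0)&(s>=a)&(s<a+60)&(abs(l)<150)).any() else None) for a in range(-60,780,60)])
    c=np.linalg.inv(d["pose"])@[184,-649,239,1];c=K@c[:3];print(c[:2]/c[2])
E
```

```text
scene [(-60, 8), (0, 314), (60, 8), (120, 123), (180, 129), (240, 130), (300, 88), (360, 7), (420, 47), (480, 72), (540, 87), (600, 89), (660, 89), (720, 104)]
[ -8.81017162 254.32123557]
side [(-60, 411), (0, 478), (60, 315), (120, 121), (180, 128), (240, 129), (300, 87), (360, 5), (420, 46), (480, 71), (540, 86), (600, 88), (660, 88), (720, 105)]
[471.99096555  80.02874351]
```

Emit:
move_arm(
  motion=[
    [[0,30,-27],0,0],
    [[0,60,-54],0,0],
    [[0,90,-81],0,0],
    [[0,120,-108],0,0],
    [[0,150,-135],0,0],
    [[0,180,-162],0,0],
    [[0,210,-189],0,0],
    [[0,240,-216],0,0],
  ],
)

```text
clock: 0.82
position: [356.8, -374.1, 239.4]
eef_rot: [[-0.0, 0.962, 0.273], [-0.0, 0.273, -0.962], [-1.0, -0.0, 0.0]]
ft_force: [1.7, -1.0, -0.2]
gripper_width: 0.4
```

Emit:
move_arm(
  motion=[
    [[0,30,-27],0,0],
    [[0,60,-54],0,0],
    [[0,90,-81],0,0],
    [[0,120,-108],0,0],
    [[0,150,-135],0,0],
    [[0,180,-162],0,0],
    [[0,210,-189],0,0],
    [[0,240,-216],0,0],
  ],
)

```text
clock: 1.48
position: [528.7, -100.7, 239.4]
eef_rot: [[0.0, 0.962, 0.273], [-0.0, 0.273, -0.962], [-1.0, 0.0, 0.0]]
ft_force: [1.3, -1.1, -0.3]
gripper_width: 0.0
```

Emit:
move_arm(
  motion=[
    [[0,15,-13],0,0],
    [[0,29,-26],0,0],
    [[0,29,-26],0,0],
    [[0,29,-26],0,0],
    [[0,29,-26],0,0],
    [[0,29,-26],0,0],
  ],
)

```text
clock: 1.98
position: [548.5, -70.7, 239.3]
eef_rot: [[-0.0, 0.962, 0.272], [-0.0, 0.272, -0.962], [-1.0, -0.0, 0.0]]
ft_force: [0.6, 0.5, 0.7]
gripper_width: -0.2
```

```bash
python3 - <<'E'
from bench import robot
import cv2,pickle
o=robot.get_obs();d=robot.get_image("wrist");pickle.dump((o,d),open("w1.pkl","wb"))
print(o["clock"],o["position"],o["eef_rot"],o["ft_force"],o["gripper_width"])
cv2.imwrite("pics/w1.png",cv2.resize(d["img"],(800,600),interpolation=cv2.INTER_CUBIC))
E
```

```text
1.9833 [548.47786056 -70.7218581  239.29136326] [[-2.41465443e-04  9.62327903e-01  2.71891429e-01]
 [-3.47845383e-04  2.71891340e-01 -9.62327895e-01]
 [-9.99999910e-01 -3.26945110e-04  2.69088955e-04]] [0.55203725 0.49949125 0.68332952] -0.1590735429406097
```

View pics/w1.png

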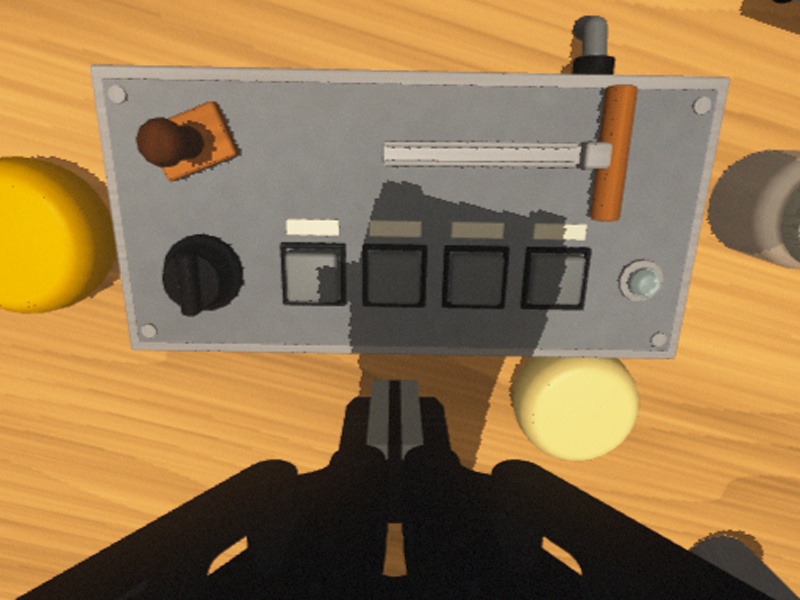

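```bash
python3 - <<'E'
from h import *
o,d=pickle.load(open("w1.pkl","rb"))
T=np.eye(4);T[:3,:3]=o["eef_rot"];T[:3,3]=o["position"]
d["pose"]=T@d["T_tool_cam"]
L=[(80,170),(80,-170),(-80,-170),(-80,170),(-30,55),(-30,7),(-30,-41),(-30,-89)]
W=[ray(d,x*.64,y*.64,70) for x,y in[(93,66),(728,77),(676,357),(133,348)]]+[ray(d,x*.64,y*.64,82) for x,y in[(314,274),(394,276),(475,277),(555,278)]]
th,t,r=fit(L,W);print(th,t,r.round(1).tolist())
R=np.array([[np.cos(th),-np.sin(th)],[np.sin(th),np.cos(th)]])
for l in L[4:]:
    w=R@l+t;print(w,(T[:3,:3].T@[*(w-T[:2,3]),0]).round(1))
h,w=d["depth"].shape;v,u=np.mgrid[:h,:w];z=d["depth"]
p=np.stack([u*z,v*z,z],-1)@np.linalg.inv(d["intrinsics"]).T@d["pose"][:3,:3].T+d["pose"][:3,3]
q=(p[...,:2]-t)@R
print([float(np.median(p[...,2][(abs(q-l)<9).all(-1)]).round(2)) for l in L[4:]+[(30,60),(-60,0)]])
E
```

```text
0.2579424929638347 [580.82351629 -71.10900977] [[0.4, -1.1], [0.2, 0.3], [-1.8, -2.1], [-1.6, -0.7], [1.6, -1.6], [0.6, 0.2], [0.5, 1.6], [0.1, 3.4]]
[537.78596895 -25.58133117] [ -0.    2.  -46.3]
[550.03036839 -71.99334128] [0.  1.1 1.6]
[ 562.27476783 -118.40535139] [ 0.   0.3 49.6]
[ 574.51916727 -164.8173615 ] [ 0.  -0.5 97.6]
[82.84, 268.98, 81.7, 78.45, 69.56, 69.57]
```

Emit:
move_arm(
  motion=[
    [[0,2,-25],0,0],
    [[20,2,-46],0,0],
    [[60,2,-46],0,0],
    [[100,2,-46],0,0],
    [[130,2,-46],0,0],
    [[142,2,-46],0,0],
    [[144,2,-46],0,0],
    [[144,2,-46],0,0],
  ],
)

```text
clock: 2.7
position: [538.5, -25.2, 95.8]
eef_rot: [[-0.0, 0.962, 0.273], [0.0, 0.273, -0.962], [-1.0, -0.0, -0.0]]
ft_force: [1.3, 0.1, -0.3]
gripper_width: -0.3
```

```bash
python3 - <<'E'
from bench import robot
import cv2,pickle
print(robot.tips_ahead)
o=robot.get_obs();d=robot.get_image("side")
print(o["clock"],o["position"],o["ft_force"])
a=cv2.resize(d["img"][100:220,220:320],None,fx=5,fy=5,interpolation=cv2.INTER_CUBIC)
cv2.imwrite("pics/s2.png",a)
E
```

```text
8.0
2.7 [538.48177291 -25.21874435  95.81013596] [ 1.26490546  0.09022186 -0.25079444]
```

View pics/s2.png

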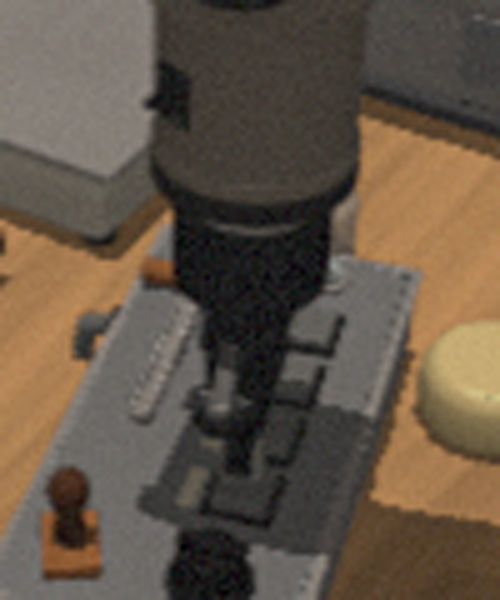

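The tip is just above the first key, at crop pixel (240,470). Now I'll feel downward.

Emit:
move_arm(
  motion=[
    [[2,0,0],0,0],
    [[4,0,0],0,0],
    [[5,0,0],0,0],
    [[6,0,0],0,0],
    [[6,0,0],0,0],
    [[6,0,0],0,0],
  ],
)

```text
clock: 3.25
position: [538.6, -24.9, 89.7]
eef_rot: [[0.001, 0.962, 0.273], [-0.0, 0.273, -0.962], [-1.0, 0.001, 0.0]]
ft_force: [0.9, -1.3, 2.4]
gripper_width: -0.2
```

Emit:
move_arm(
  motion=[
    [[1,0,0],0,0],
    [[1,0,0],0,0],
    [[1,0,0],0,0],
  ],
)

```text
clock: 3.5
position: [538.6, -24.9, 88.4]
eef_rot: [[0.0, 0.962, 0.273], [0.0, 0.273, -0.962], [-1.0, 0.0, 0.0]]
ft_force: [2.7, -0.8, 1.6]
gripper_width: -0.1
```

Emit:
move_arm(
  motion=[
    [[1,0,0],0,0],
    [[1,0,0],0,0],
  ],
)

```text
clock: 3.67
position: [538.4, -24.9, 87.3]
eef_rot: [[0.0, 0.962, 0.273], [0.0, 0.273, -0.962], [-1.0, 0.0, 0.0]]
ft_force: [2.2, -0.7, 3.0]
gripper_width: -0.0
```

Emit:
move_arm(
  motion=[
    [[0,0,0],0,0],
  ],
)

```text
clock: 3.75
position: [538.4, -24.8, 87.3]
eef_rot: [[0.0, 0.962, 0.273], [0.0, 0.273, -0.962], [-1.0, 0.0, -0.0]]
ft_force: [2.4, -1.2, 3.4]
gripper_width: 0.2
```

Key 1 is felt, about 2.7 mm down at 3.2 N. Next is key 2.

Emit:
move_arm(
  motion=[
    [[-4,0,0],0,0],
    [[-10,0,0],0,0],
    [[-12,-0.4,24],0,0],
    [[-12,-0.9,48],0,0],
    [[-8,-0.9,48],0,0],
    [[-5,-0.9,48],0,0],
    [[-5,-0.9,48],0,0],
  ],
)

```text
clock: 4.33
position: [549.8, -70.8, 91.9]
eef_rot: [[-0.001, 0.962, 0.273], [0.0, 0.273, -0.962], [-1.0, -0.001, -0.001]]
ft_force: [-0.5, 0.3, 0.2]
gripper_width: -0.1
```

Emit:
move_arm(
  motion=[
    [[2,0,0],0,0],
    [[3,0,0],0,0],
    [[4,0,0],0,0],
    [[5,0,0],0,0],
    [[5,0,0],0,0],
    [[5,0,0],0,0],
  ],
)

```text
clock: 4.83
position: [550.6, -70.9, 87.4]
eef_rot: [[0.0, 0.962, 0.274], [0.0, 0.274, -0.962], [-1.0, 0.0, -0.0]]
ft_force: [-1.3, 2.9, 4.3]
gripper_width: -0.0
```

Emit:
move_arm(
  motion=[
    [[0,0,0],0,0],
  ],
)

```text
clock: 4.92
position: [550.6, -71.0, 87.5]
eef_rot: [[0.0, 0.962, 0.273], [0.0, 0.273, -0.962], [-1.0, 0.0, -0.0]]
ft_force: [-0.6, 1.5, 2.7]
gripper_width: -0.0
```

Key 2 is up as well, with about 3 N at 2.5 mm. Next is key 3.

Emit:
move_arm(
  motion=[
    [[-4,0,0],0,0],
    [[-10,0,0],0,0],
    [[-12,-0.4,24],0,0],
    [[-12,-0.9,48],0,0],
    [[-8,-0.9,48],0,0],
    [[-5,-0.9,48],0,0],
    [[-5,-0.9,48],0,0],
  ],
)

```text
clock: 5.5
position: [562.3, -117.5, 91.9]
eef_rot: [[-0.001, 0.962, 0.273], [0.0, 0.273, -0.962], [-1.0, -0.001, -0.001]]
ft_force: [-0.7, 0.7, 0.8]
gripper_width: -0.2
```

Emit:
move_arm(
  motion=[
    [[2,0,0],0,0],
    [[3,0,0],0,0],
    [[4,0,0],0,0],
    [[5,0,0],0,0],
    [[5,0,0],0,0],
    [[5,0,0],0,0],
  ],
)

```text
clock: 6.0
position: [562.8, -117.3, 87.4]
eef_rot: [[0.0, 0.962, 0.274], [0.0, 0.274, -0.962], [-1.0, 0.0, -0.0]]
ft_force: [-1.3, 2.3, 2.9]
gripper_width: 0.3
```

Emit:
move_arm(
  motion=[
    [[0,0,0],0,0],
  ],
)

```text
clock: 6.08
position: [562.9, -117.4, 87.4]
eef_rot: [[0.0, 0.962, 0.274], [0.0, 0.274, -0.962], [-1.0, 0.0, -0.0]]
ft_force: [-0.1, 1.7, 3.4]
gripper_width: -0.0
```

Key 3 is up, about 3 N at 2.5 mm. On key 4 I'll first check at the same height, where a latched key should give no contact.

Emit:
move_arm(
  motion=[
    [[-4,0,0],0,0],
    [[-10,0,0],0,0],
    [[-12,-0.4,24],0,0],
    [[-12,-0.9,48],0,0],
    [[-8,-0.9,48],0,0],
    [[-5,-0.9,48],0,0],
    [[-5,-0.9,48],0,0],
  ],
)

```text
clock: 6.67
position: [574.5, -163.9, 91.9]
eef_rot: [[-0.001, 0.962, 0.273], [0.0, 0.273, -0.962], [-1.0, -0.001, -0.001]]
ft_force: [-0.2, 0.7, 0.5]
gripper_width: 0.0
```

Emit:
move_arm(
  motion=[
    [[2,0,0],0,0],
    [[3,0,0],0,0],
    [[4,0,0],0,0],
    [[4.5,0,0],0,0],
    [[4.5,0,0],0,0],
    [[4.5,0,0],0,0],
  ],
)

```text
clock: 7.17
position: [575.1, -163.9, 87.9]
eef_rot: [[0.0, 0.962, 0.274], [0.0, 0.274, -0.962], [-1.0, 0.0, -0.0]]
ft_force: [-0.9, -0.9, 0.1]
gripper_width: -0.1
```

Emit:
move_arm(
  motion=[
    [[0.7,0,0],0,0],
    [[1.5,0,0],0,0],
    [[1.5,0,0],0,0],
  ],
)

```text
clock: 7.42
position: [575.1, -164.1, 86.4]
eef_rot: [[0.0, 0.962, 0.273], [0.0, 0.273, -0.962], [-1.0, 0.0, 0.0]]
ft_force: [-1.1, 0.5, 2.2]
gripper_width: -0.1
```

Emit:
move_arm(
  motion=[
    [[0.5,0,0],0,0],
    [[0.5,0,0],0,0],
  ],
)

```text
clock: 7.58
position: [575.2, -164.1, 85.9]
eef_rot: [[0.0, 0.962, 0.273], [0.0, 0.273, -0.962], [-1.0, 0.0, 0.0]]
ft_force: [0.3, 0.3, 2.9]
gripper_width: 0.1
```

Key 4 gave no contact at the height where the others pushed back, and resisted from about 86.5 mm, so it is the latched one. I'll lift to end the tap, then press it home.

Emit:
move_arm(
  motion=[
    [[-4,0,0],0,0],
    [[-10,0,0],0,0],
    [[-10,0,0],0,0],
    [[-10,0,0],0,0],
    [[-10,0,0],0,0],
  ],
)

```text
clock: 8.0
position: [575.0, -164.1, 95.9]
eef_rot: [[0.0, 0.962, 0.273], [-0.0, 0.273, -0.962], [-1.0, 0.0, 0.0]]
ft_force: [0.5, -0.7, 0.3]
gripper_width: -0.1
```

Emit:
move_arm(
  motion=[
    [[4,0,0],0,0],
    [[8,0,0],0,0],
    [[10,0,0],0,0],
    [[11.5,0,0],0,0],
    [[13,0,0],0,0],
    [[13.8,0,0],0,0],
    [[13.8,0,0],0,0],
    [[13.8,0,0],0,0],
  ],
)

```text
clock: 8.67
position: [575.0, -164.1, 82.1]
eef_rot: [[-0.0, 0.962, 0.273], [0.0, 0.273, -0.962], [-1.0, -0.0, -0.0]]
ft_force: [-2.0, -0.7, 6.7]
gripper_width: -0.0
```

Emit:
move_arm(
  motion=[
    [[0.4,0,0],0,0],
    [[0.4,0,0],0,0],
    [[0.4,0,0],0,0],
  ],
)

```text
clock: 8.92
position: [575.0, -164.1, 82.1]
eef_rot: [[0.0, 0.962, 0.273], [-0.0, 0.273, -0.962], [-1.0, -0.0, 0.0]]
ft_force: [-5.2, -0.1, 12.4]
gripper_width: 0.1
```

At the stop: z no longer drops and the force is rising. I'll let go and back well off.

Emit:
move_arm(
  motion=[
    [[-4,0,0],0,0],
    [[-10,0,0],0,0],
    [[-30,0,0],0,0],
    [[-65,0,0],0,0],
    [[-105,0,0],0,0],
    [[-145,0,0],0,0],
    [[-157,0,-48],0,0],
    [[-157,0,-48],0,0],
  ],
)

```text
clock: 9.58
position: [562.4, -113.7, 242.4]
eef_rot: [[0.005, 0.961, 0.276], [0.001, 0.276, -0.961], [-1.0, 0.005, 0.001]]
ft_force: [0.8, 1.7, -0.0]
gripper_width: 0.1
```

Emit:
move_arm(
  motion=[
    [[0,0,-25],0,0],
    [[0,0,-40],0,0],
    [[0,0,-40],0,0],
    [[0,0,-40],0,0],
    [[0,0,-40],0,0],
    [[0,0,-40],0,0],
  ],
)

```text
clock: 10.08
position: [551.1, -80.3, 238.5]
eef_rot: [[-0.0, 0.962, 0.272], [-0.0, 0.272, -0.962], [-1.0, -0.0, 0.0]]
ft_force: [0.1, 0.4, -0.7]
gripper_width: 0.0
```

```bash
python3 - <<'E'
from h import *
from bench import robot
o=robot.get_obs();d=robot.get_image("wrist");print(o["clock"],o["position"],o["ft_force"])
cv2.imwrite("pics/w3.png",cv2.resize(d["img"],(800,600),interpolation=cv2.INTER_CUBIC))
T=np.eye(4);T[:3,:3]=o["eef_rot"];T[:3,3]=o["position"];d["pose"]=T@d["T_tool_cam"]
s=robot.get_image("scene")
th=.258;R=np.array([[np.cos(th),-np.sin(th)],[np.sin(th),np.cos(th)]])
for d,t in((d,[580.8,-71.1]),(s,[584.9,-72.5])):
    h,w=d["depth"].shape;v,u=np.mgrid[:h,:w];z=d["depth"]
    p=np.stack([u*z,v*z,z],-1)@np.linalg.inv(d["intrinsics"]).T@d["pose"][:3,:3].T+d["pose"][:3,3]
    q=(p[...,:2]-t)@R
    print([float(np.median(p[...,2][(abs(q-l)<9).all(-1)&(z>0)&(p[...,2]<120)]).round(2)) for l in[(-30,55),(-30,7),(-30,-41),(-30,-89),(30,60),(-60,0)]])
E
```

```text
10.0833 [551.05670593 -80.34085152 238.49871095] [ 0.12497124  0.38008952 -0.65288096]
[81.57, 81.65, 81.59, 81.64, 69.57, 69.55]
[79.94, 80.66, 80.72, 79.57, 68.75, 69.88]
```

View pics/w3.png

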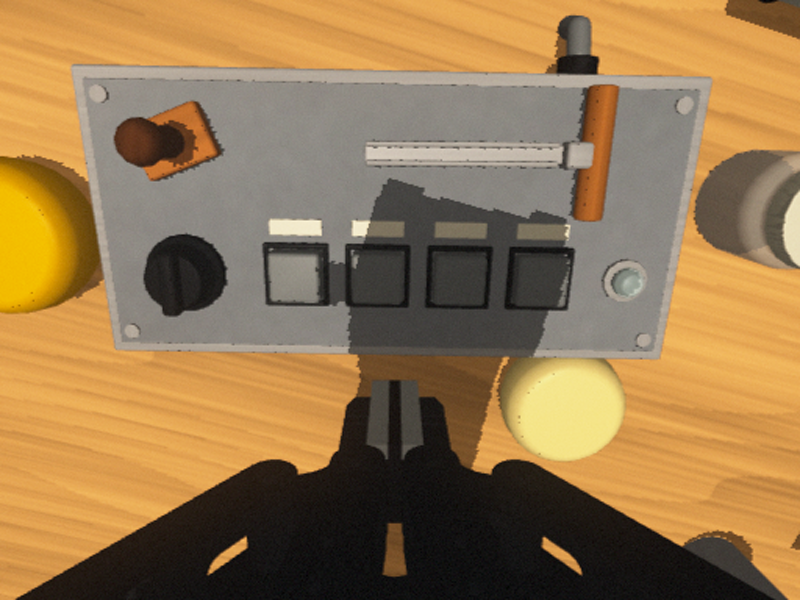

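All four keys, at about (296,274) to (540,278), now read 81.6 mm by wrist depth. The trier, stamp, cheeses and jar are where they were.

```bash
python3 -c "
from bench import robot
print(robot.finish_job())"
```

```text
the job is handed in; nothing more can be done
None
```

The latched key was the fourth one, at the pilot-lamp end. It is now released, all four keys are up, and the job is handed in at about 10 s.

- **Tapping:** I tapped the keys in order from the rotary switch. The first three pushed back with about 3 N at 2.5 mm down. The fourth gave nothing at nearly that height and only resisted about 3 mm lower. No tap came near the latching depth.
- **Release:** After lifting clear, I pressed the fourth key to its stop, with a peak reading of about 12 N, and let go.
- **Last checks:** The wrist camera's depth put all four caps at 81.6–81.7 mm; the fourth had read 78.5 mm before. The scene camera's depth was noisier, at 79.6–80.7 mm, but shows the fourth key level with the first. In the last wrist picture, the things in view on and around the box had not visibly moved. The brush and most of the beaker were out of view, but the arm never came near them.
- **Disagreement:** The two fixed cameras differed by about 13 mm on where the box stood. I used the wrist camera's fit for the taps and the press.

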